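# Open the glaze booth window to the clip

### The arm

A 6-joint arm with a two-finger parallel gripper is mounted at the origin on the work surface. World frame = base frame: x ahead of the robot, y to its left, z up, the work surface at z = 0. Lengths are in mm, angles in degrees, forces in N, time in s.
With the tool pointing down it reaches from about 350 to 850 mm from the base axis. Payload 8.1 kg.
Tool frame: the origin (TCP) lies at the very end of the fingers, on their centre line; the grasp point (between the pads) lies 19 mm behind it; z points along the fingers, y is the line along which they close (so a half turn about z gives the same grasp; the last joint's range is limited). The gripper opens to 85 mm and grips with 20 to 120 N. Pads are 22 mm wide; open, the fingers measure 114 mm over their backs; the gripper's body (76 mm by 85 mm) begins 54 mm behind the grasp point. The pads swing forward as they close: fully open they stand 13 mm farther back than shut.
Start: joints at [71.826, 7.471, 85.268, -0, 87.261, -4.893], TCP at [137.815, 583.963, 231.292] pointing down, gripper open.
Joint ranges: [-169.43, 169.43], [-51.17, 129.36], [1.28, 143.12], [-76.62, 256.62], [0, 156.53], [-152.29, 152.29]. Speed limits (degrees/s): [136.94, 136.94, 159.86, 180, 180, 180].

### API

Orientations are given as [roll, pitch, yaw] about the fixed x, y, z axes, in that order (R = Rz(yaw) Ry(pitch) Rx(roll)).
In Python, from bench import sense, eyes, job, models gives the robot as it stands. The module is installed in compiled form; this text tells all that it offers.
- The arm moves only by the tool apply_moves, never from a script. Its argument "rows" is a list of rows, each a list of 6 numbers: the shift along the tool's x, y, z in mm, then the turn, a rotation vector about the tool's x, y, z in rad. In form: [[dx, dy, dz, rx, ry, rz], ...]. A call has exactly 5 rows; each row shifts and turns the commanded pose from where the row before left it, along the tool's axes as they then stand; what a row does not reach is not made up. A row lasts 1/8 s, in which the tool goes at most 62.5 mm and 10.7 degrees, less where a joint would pass 70% of its speed; a pose out of reach is approached as far as the arm can. A call is refused whole if a number of a shift passes 62.5 or a number of a turn 0.188, either way. A call with a gripper value outside its range is refused whole. "fingers" is the finger opening in mm, from 0 to 85.4, set as the call begins (left out, the last holds). The fingers move at their own pace and stop on an object; "grip_force" is the grip in N (left out, the last holds). Time passes only in rows, so rows that do not move let the fingers close, or fill a call up. It gives the time, the measured TCP pose, the force, the opening and the grip force at its end, in the units of the state.
- sense(): the state, without advancing time (a new reading comes with each control period).
- eyes.snapshot(name): name is "side" or "top"; returns (picture, depth): 384x512x3 uint8, red, green, blue; 384x512 float32, mm along the optical axis (not along the pixel's ray), 0 where there is no reading.
- eyes.get_calibration(name): a dict with "intrinsics" (3x3 intrinsics, pixels), "R" (3x3) and "t" (3): a world point X has camera coordinates R X + t. Camera axes: x right, y down, z forward; pixel columns grow to the right and rows downward; lengths in mm; the calibration is good to about 2 mm. A picture is of the moment at which its call begins. get_calibration takes no time and is no camera call.
- job.hand_in(): hands the job in; it is judged then, once.
Trained networks look in the newest picture that a camera, given by its name, has taken for a name from the list of things; names that differ only in an ending like _2 or _b are one class to them, and where a whole thing is asked for, a point or a joint stands for the part that bears it (a point fixed in the world has none). Each returns a list of dicts, best first, with "confidence" (0 to 1); they miss things now and then, are a little off and sometimes report something else, mostly with a low value. They report only what shows in the picture. A call takes as long as a camera call.
- models.boxes_of(name, camera): "xyz" ([x, y, z] in mm, in world coordinates, good to about 4 mm: the middle of the surface that is visible of it).
- models.cut_out(name, camera): "pixels" (384x512 bool, what is visible of it).
- models.place_of(name, camera): "xyz" ([x, y, z] in mm, in world coordinates, good to about 4 mm: a listed point, or the origin of a listed thing).
The state is a dict: "time": time; "joint_pos": joint angles; "qd": joint speeds; "joint_efforts": joint torques, N m; "tool_pos": TCP position; "tcp_rot": TCP orientation; "ft_force": force on the tool from outside, world axes, zero at the start; "wrist_torque": the same for the moment, N m; "finger_gap": finger opening in mm; "grip_force": force on a finger pad.
Only numpy, scipy, OpenCV 4.12 (cv2) and the standard library are available. Lean on these libraries where they do the work, as an engineer would, in place of code of your own. Each camera call takes 0.05 s, during which the arm holds its last target. There are 200 camera calls.

### The job

Open the glaze spray booth for the next mug: with the fingers beneath the lip of its sloping window, push the window gently up its rails until the white pointer at the end of the lip is level with the orange clip on the rail, and leave it standing there with the hand drawn clear. Only push, do not grip the lip, and do not shift the clip or any of the mugs, jars and other things about the booth.

Things in the scene. Friction and masses are not known exactly. Their poses are not given: they have to be found in the camera images.
- sash (a joint): opening of the booth's clear window (sash) along its sloping rails, in m: 0 shut, grows as it slides up, stop at 0.18. It is counterweighted: it stays wherever it is left and needs a push of 2 to 4 N along the slope (and about 12 N more per m/s)
- lip (a point): middle of the underside of the window's lip, a ledge 300 mm long, 14 mm thick, standing 34 mm out from the window (this point is 17 mm out); black rubber below, blue above. Below it the booth is open, some 100 mm high. Axes: z up along the rails (sliding direction: up and away from the robot, 35 degrees off vertical), x into the booth, 35 degrees below level, y level, to its left end
- pointer (a point): end of the white pointer, a tab 24 mm long and 6 mm thick at the left (+y) end of the lip, its tip in the middle of its thickness, which is 7 mm up from the lip's underside; moves with the window; axes as lip
- mark (a point): middle height of the inner edge of the orange clip (32 mm wide, 16 mm high along the rail) on the front of the left (+y) rail, beside the pointer's path: the height mark. Axes as lip; pointer and mark are level when equal along that z. The clip is held by friction and slides if knocked
- booth: the spray booth, fixed: white side walls, clear back and roof, 410 mm wide, 370 mm deep, 285 mm tall; window rails (30 mm wide, 384 mm between centres) start at its front foot, lean back 35 degrees and rise to 430 mm. Origin on the table at the middle of the front foot, x to its back, y to its left, z up
- mug_in: reddish unglazed mug, 76 mm wide, 85 mm tall, standing inside the booth on its turntable about 110 mm or more behind the window; origin at the middle of its underside; loose, to be left alone
- glaze_jar: closed green glass jar, 60 mm wide, 70 mm tall, in front of the booth near its left (+y) end; origin at the middle of its underside; loose, to be left alone
- slip_jar: closed white jar with a blue cap, 56 mm wide, 60 mm tall, in front of the booth near its right (-y) end; origin at the middle of its underside; loose, to be left alone
- mug_clay: grey clay mug, 80 mm wide, 85 mm tall, on the white plaster block (150 mm wide, 90 mm tall) to the left; origin at the middle of its underside; loose, to be left alone
- brush: brush with a blue handle, 180 mm long, lying to the right; origin on the table under it; loose, to be left alone
- jar_lid: green jar lid, 64 mm wide, 12 mm thick, lying to the right; origin at the middle of its underside; loose, to be left alone
- clay_block: brown block, 70 x 35 x 30 mm, lying to the left; origin at the middle of its underside; loose, to be left alone

How it is judged:
By the outcome, as a careful person would: the job done as asked, in the order asked, and still so for the second after the job is handed in, with the robot touching nothing.
It also fails if it takes over 38 s, if anything falls off the work surface, if the arm or the gripper's body presses on something with over 40 N, if the wrist force passes 120 N, or if a joint passes its speed limit or range.

## Working session

There is one attempt and no reset: what is moved stays moved. The work goes in short steps, Python scripts to look and compute and a tool call to move; the robot and the scene stay as the last step left them, time stands still between calls to the robot, and variables do not carry over. Pictures are saved under pics/ and viewed, at most 10 in all, crops included, and the job is handed in when it is done.

Besides the shell and the picture viewer there is one more tool, called after ">>>" as name([rows], argument=value, ...), one row to a line, values as JSON. apply_moves: Moves the arm, as the interface text tells. Its arguments: {"type":"object","properties":{"rows":{"type":"array"},"fingers":{"type":"number"},"grip_force":{"type":"number"}},"required":["rows"]}

```bash
mkdir -p pics; python3 - <<'E'
from bench import sense, eyes, models
import cv2,numpy as np
for c in("side","top"):
    p,d=eyes.snapshot(c); cv2.imwrite(f"pics/{c}0.png",cv2.cvtColor(p,cv2.COLOR_RGB2BGR))
    k=eyes.get_calibration(c); print(c,np.round(k["intrinsics"],1).tolist(),np.round(k["R"],3).tolist(),np.round(k["t"]).tolist())
    for n in("lip","pointer","mark","booth","glaze_jar","slip_jar","mug_in","mug_clay"):
        print(n,[(np.round(r["xyz"]).tolist(),round(r["confidence"],2)) for r in models.place_of(n,c)[:2]])
s=sense();print(s["time"],s["tool_pos"],s["tcp_rot"],s["finger_gap"])
E
```

```text
side [[402.4, 0.0, 256.6], [0.0, 402.4, 195.0], [0.0, 0.0, 1.0]] [[0.858, -0.514, -0.004], [-0.271, -0.446, -0.853], [0.437, 0.733, -0.522]] [-457.0, 233.0, 1060.0]
lip [([563.0, 22.0, 128.0], 0.76)]
pointer [([528.0, 196.0, 146.0], 0.75)]
mark [([611.0, 207.0, 260.0], 0.49)]
booth []
glaze_jar [([422.0, 158.0, 4.0], 0.55), ([474.0, -477.0, -2.0], 0.53)]
slip_jar [([452.0, -149.0, 0.0], 0.85)]
mug_in []
mug_clay [([451.0, 486.0, 86.0], 0.82), ([608.0, 208.0, 262.0], 0.55)]
top [[358.8, 0.0, 258.7], [0.0, 358.8, 190.3], [0.0, 0.0, 1.0]] [[-0.012, -1.0, 0.012], [-0.995, 0.011, -0.095], [0.095, -0.013, -0.995]] [6.0, 514.0, 1357.0]
lip [([563.0, 24.0, 131.0], 0.97)]
pointer [([530.0, 193.0, 144.0], 0.66), ([455.0, -152.0, 3.0], 0.64)]
mark [([608.0, 209.0, 255.0], 0.46)]
booth [([491.0, 12.0, -4.0], 0.63), ([453.0, 485.0, 91.0], 0.53)]
glaze_jar [([427.0, 161.0, -1.0], 0.77)]
slip_jar [([454.0, -150.0, -3.0], 0.72)]
mug_in []
mug_clay [([452.0, 484.0, 92.0], 0.96)]
0.9 [137.83314465 583.96922083 231.29229068] [1.79998793e+02 2.02713753e-03 1.66718867e+02] 85.28903133202972
```

View pics/side0.png

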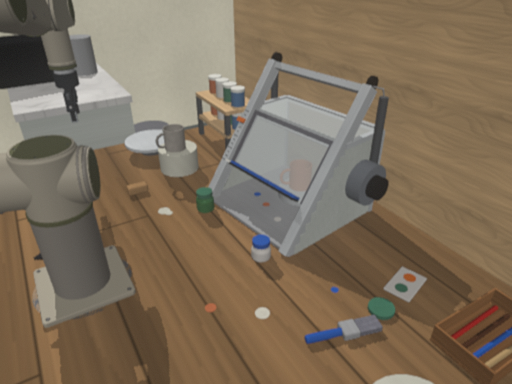

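View pics/top0.png

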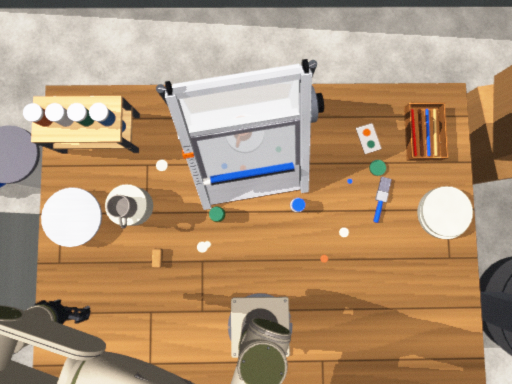

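The booth is yawed about 10°. The lip runs from (207,181) to (295,167) in the top view, and the orange clip is at about (188,155) top and (240,120) side. The white pointer is at the lip's left end, about (207,181) top. Next I'll zoom in to measure these more closely.

```bash
python3 - <<'E'
from bench import eyes
import cv2,numpy as np
a=cv2.imread("pics/top0.png")[130:215,165:310]; b=cv2.imread("pics/side0.png")[100:210,205:325]
a=cv2.resize(a,None,fx=5,fy=5,interpolation=cv2.INTER_CUBIC)[:,:725]; b=cv2.resize(b,None,fx=5,fy=5,interpolation=cv2.INTER_CUBIC)
cv2.imwrite("pics/ca.png",a);cv2.imwrite("pics/cb.png",b)
for c in("top","side"):
    im=cv2.imread(f"pics/{c}0.png"); h=cv2.cvtColor(im,cv2.COLOR_BGR2HSV); _,d=eyes.snapshot(c)
    k=eyes.get_calibration(c);K,R,t=map(np.array,(k["intrinsics"],k["R"],k["t"]))
    W=lambda u,v,z:R.T@(np.linalg.inv(K)@[u,v,1]*z-t)
    lo={"top":(165,210,130,215),"side":(205,310,100,210)}[c]
    for n,m in(("orange",cv2.inRange(h,(5,150,120),(18,255,255))),("blue",cv2.inRange(h,(105,150,60),(130,255,255)))):
        q=np.zeros_like(m); x1=lo[1] if n=="orange" else 300; q[lo[2]:lo[3],lo[0]:x1]=m[lo[2]:lo[3],lo[0]:x1]
        nn,l,s,ce=cv2.connectedComponentsWithStats(q)
        for i in range(1,nn):
            if s[i,4]<5: continue
            v,u=np.where(l==i); P=np.array([W(x,y,d[y,x]) for x,y in zip(u,v)])
            print(c,n,s[i],ce[i].round(1),np.median(P,0).round(1))
            if n=="blue":
                A=P[np.argsort(P[:,1])]; print(" ends",A[:8].mean(0).round(),A[-8:].mean(0).round(), np.polyfit(P[:,1],P[:,0],1))
E
```

```text
top orange [ 165  130   43   85 1858] [178.6 178.8] [ 5.495e+02  3.186e+02 -5.000e-01]
top orange [173 214  10   1  10] [177.5 214. ] [427.8 316.4  -1.3]
top blue [211 163  83  20 586] [251.8 172.5] [567.   24.5 142.8]
 ends [ 589. -119.  142.] [547. 169. 142.] [-1.58624077e-01  5.70236397e+02]
top blue [292 199   8  12  74] [296.3 204.3] [ 458.2 -139.2   58.7]
 ends [ 463. -150.   58.] [ 456. -127.   60.] [1.23405914e-02 4.58794168e+02]
side orange [237 117   7   5  21] [240.3 119.1] [605.3 226.7 262. ]
side blue [233 162  62  36  85] [264.8 180.2] [561.3  -3.8 148.4]
 ends [ 580. -117.  148.] [539. 139. 148.] [-1.63169018e-01  5.61029889e+02]
```

View pics/ca.png

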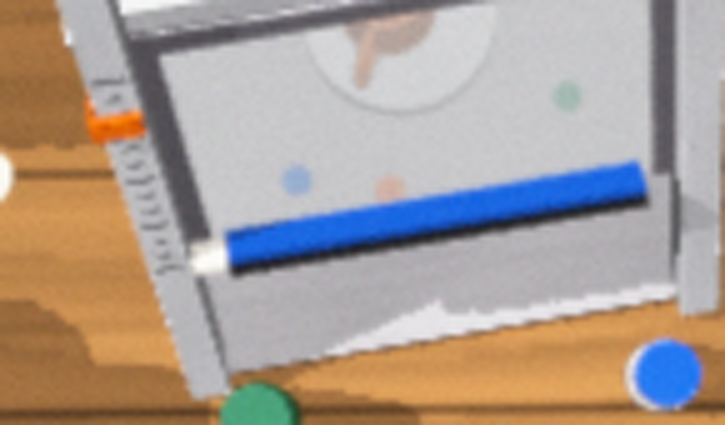

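View pics/cb.png

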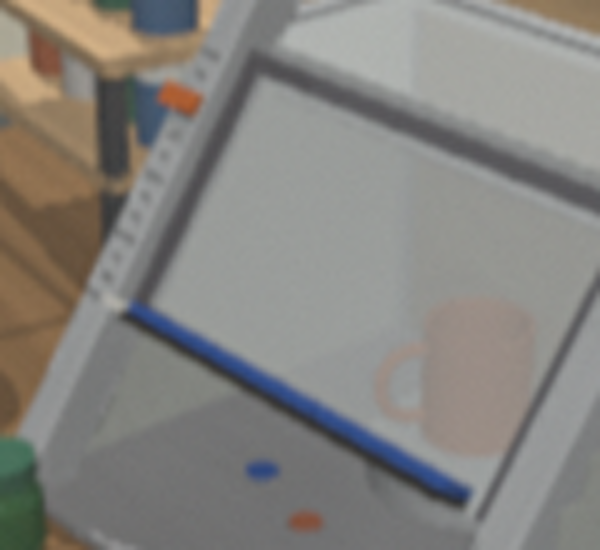

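>>> apply_moves([
  [-37, -47, 0, 0, 0, 0],
  [-37, -47, 0, 0, 0, 0],
  [-37, -47, 0, 0, 0, 0],
  [-37, -47, 0, 0, 0, 0],
  [-37, -47, 0, 0, 0, 0],
], fingers=0)

```text
time: 1.62
tool_pos: [264.3, 311.1, 231.5]
tcp_rot: [180.0, 0.0, 166.8]
ft_force: [-0.1, -0.2, -0.3]
finger_gap: 0.2
grip_force: 0.0
```

```bash
cat > h.py <<'E'
from bench import sense, eyes
import numpy as np, json
from scipy.spatial.transform import Rotation as Ro
def log():
    s=sense(); open("log.txt","a").write(json.dumps([list(map(float,s["joint_pos"])),list(map(float,s["tool_pos"])),list(map(float,s["tcp_rot"]))])+"\n")
    print(round(s["time"],2),np.round(s["joint_pos"],1),np.round(s["tool_pos"],1),np.round(s["tcp_rot"],1),np.round(s["ft_force"],1),round(s["finger_gap"],1)); return s
psi=np.radians(9.1);c,sn=np.cos(psi),np.sin(psi);a=np.radians(35)
B=np.array([[np.cos(a)*c,np.cos(a)*sn,-np.sin(a)],[-sn,c,0],[np.sin(a)*c,np.sin(a)*sn,np.cos(a)]]) # rows lip x,y,z
E
python3 - <<'E'
from h import *
import cv2
log()
Ps=[]
for c in("top","side"):
    k=eyes.get_calibration(c); Ps.append(np.array(k["intrinsics"])@np.c_[k["R"],k["t"]])
for n,u,v in(("pointer",(203.4,181.4),(225.3,159.5)),("clipc",(188.3,154.6),(241,119.6)),("clipin",(193.3,154.8),(245,120.3))):
    X=cv2.triangulatePoints(Ps[0],Ps[1],np.array(u,float),np.array(v,float));X=(X[:3]/X[3]).ravel();print(n,X.round(1),(B@X).round(1))
for P in([562,24,130],):print("lip",B@np.array(P))
E
```

```text
1.62 [ 42.5 -23.8 113.6  -0.   90.2 -34.3] [264.3 311.1 231.5] [180.    0.  166.8] [-0.1 -0.2 -0.3] 0.2
pointer [532.7 197.9 141.9] [375.1 111.2 435.9]
clipc [609.8 228.4 258.5] [374.5 129.1 577.8]
clipin [611.8 210.3 261.1] [372.3 110.9 579.4]
lip [383.11362093 -65.18690243 426.95974191]
```

>>> apply_moves([
  [-48, -37, 0, 0, 0, 0],
  [-48, -37, 0, 0, 0, 0],
  [-48, -37, 0, 0, 0, 0],
  [-48, -37, 0, 0, 0, 0],
  [-48, -37, 0, 0, 0, 0],
])

```text
time: 2.25
tool_pos: [456.1, 75.7, 231.7]
tcp_rot: [180.0, 0.1, 166.7]
ft_force: [1.0, 1.5, 0.8]
finger_gap: 0.0
grip_force: 0.0
```

>>> apply_moves([
  [-40, -35, 0, 0, 0, 0],
  [0, 0, 0, 0, 0, -0.18],
  [0, 0, 0, 0, 0, -0.18],
  [0, 0, 0, 0, -0.15, 0],
  [0, 0, 0, 0, -0.15, 0],
])

```text
time: 2.88
tool_pos: [486.6, 34.3, 231.4]
tcp_rot: [-180.0, 17.4, -172.6]
ft_force: [-0.8, 0.7, 1.1]
finger_gap: 0.0
grip_force: 0.0
```

```bash
python3 - <<'E'
from h import *
log()
from scipy.optimize import least_squares
D=[json.loads(l) for l in open("log.txt")]
D=[[[71.826,7.471,85.268,0,87.261,-4.893],[137.815,583.963,231.292],[180,0,166.719]]]+D
def fk(q,p):
    a1,h,L1,a2,L2,Lt=p; q=np.radians(q)
    R=Ro.from_euler('Z',q[0])*Ro.from_euler('Y',q[1]); x=R.apply([a1*0,0,L1])+Ro.from_euler('Z',q[0]).apply([a1,0,h])
    R=R*Ro.from_euler('Y',q[2]); x=x+R.apply([a2,0,L2]) if 0 else x+R.apply([-a2,0,L2])
    R=R*Ro.from_euler('Z',q[3])*Ro.from_euler('Y',q[4])*Ro.from_euler('Z',q[5]); return x+R.apply([0,0,Lt]),R
f=lambda p:np.r_[np.concatenate([(fk(q,p)[0]-t) for q,t,_ in D]),.001*(p-[0,300,360,0,500,300])]
s=least_squares(f,[0,300,360,0,500,300]);print(s.x.round(1),s.fun.round(1))
for q,t,r in D: print((fk(q,s.x)[1].inv()*Ro.from_euler('xyz',r,degrees=True)).as_rotvec(True).round(1))
E
```

```text
2.88 [  -4.7  -28.8  118.9    3.7   72.9 -102.6] [486.6  34.3 231.4] [-180.    17.4 -172.6] [-0.8  0.7  1.1] 0.0
[ -1569.2  10067.2   1369.2 -10251.3   2481.6    834.1] [ 48.6 -16.1   1.2  29.8 -42.3  12.4   4.9 -22.5 -13.6  -1.6   9.8   1.
 -10.3   2.    0.5]
[ 0. -0. 90.]
[-0. -0. 90.]
[-0. -0. 90.]
```

```bash
cat > kin.py <<'E'
from h import *
from scipy.optimize import least_squares
def fk(q,p):
    a1,h,L1,a2,L2,Lt,d=p; q=np.radians(q)
    Z=Ro.from_euler('Z',q[0]); R=Z*Ro.from_euler('Y',q[1]); x=R.apply([0,0,L1])+Z.apply([a1,d,h])
    R=R*Ro.from_euler('Y',q[2]); x=x+R.apply([-a2,0,L2])
    R=R*Ro.from_euler('Z',q[3])*Ro.from_euler('Y',q[4])*Ro.from_euler('Z',q[5]+np.pi/2); return x+R.apply([0,0,Lt]),R
p0=np.array([0,300,360,0,500,300,51.])
def fit():
    D=[json.loads(l) for l in open("log.txt")]
    D=[[[71.826,7.471,85.268,0,87.261,-4.893],[137.815,583.963,231.292],[180,0,166.719]]]+D
    s=least_squares(lambda p:np.r_[np.concatenate([(fk(q,p)[0]-t) for q,t,_ in D]),.001*(p-p0)],p0)
    print("fit",s.x.round(1),abs(s.fun[:-7]).max().round(2)); return s.x
lo=[-169.43,-51.17,1.28,-76.62,0,-152.29];hi=[169.43,129.36,143.12,256.62,156.53,152.29]
def ik(X,R,p,q0):
    g=lambda q:np.r_[fk(q,p)[0]-X,200*(fk(q,p)[1].inv()*R).as_rotvec()]
    s=least_squares(g,np.clip(q0,np.array(lo)+.1,np.array(hi)-.1),bounds=(lo,hi)); return s.x,abs(s.fun).max()
E
cat > t.py <<'E'
from kin import *
p=fit(); q0=json.loads(open("log.txt").readlines()[-1])[0]
lip=np.array([562,24,130.])
for tilt in(90,75,65,55,45,35,25): # below level
  out=[]
  for tr in(-30,70,140):
    z=np.radians(tilt); f=np.array([c,sn,0]); zt=f*np.cos(z)-np.array([0,0,np.sin(z)]); yt=np.array([-sn,c,0]); xt=np.cross(yt,zt)
    X=lip+B[2]*(tr-13); best=min((ik(X,Ro.from_matrix(np.c_[xt,yt,zt]),p,q) for q in(q0,[0,-30,130,180,20,83],[0,-30,130,0,5,-97])),key=lambda r:r[1])
    out.append((best[0].round(0).tolist(),round(best[1],1)))
  print(tilt,out)
E
python3 t.py
```

```text
fit [  1.4 309.3 368.2 -52.3 551.6 364.4  51.2] 0.02
90 [([-3.0, 4.0, 104.0, -0.0, 72.0, -102.0], np.float64(0.0)), ([-2.0, 8.0, 90.0, 0.0, 82.0, -101.0], np.float64(0.0)), ([-1.0, 13.0, 79.0, 0.0, 88.0, -101.0], np.float64(0.0))]
75 [([-6.0, -10.0, 119.0, 5.0, 57.0, -107.0], np.float64(0.0)), ([-4.0, -6.0, 106.0, 4.0, 65.0, -104.0], np.float64(0.0)), ([-3.0, -1.0, 96.0, 3.0, 71.0, -103.0], np.float64(0.0))]
65 [([-8.0, -19.0, 129.0, 10.0, 47.0, -113.0], np.float64(0.0)), ([-6.0, -15.0, 116.0, 8.0, 55.0, -108.0], np.float64(0.0)), ([-5.0, -10.0, 106.0, 7.0, 60.0, -106.0], np.float64(0.0))]
55 [([-11.0, -28.0, 138.0, 19.0, 38.0, -122.0], np.float64(0.0)), ([-8.0, -23.0, 126.0, 14.0, 44.0, -114.0], np.float64(0.0)), ([-7.0, -18.0, 116.0, 12.0, 49.0, -111.0], np.float64(0.0))]
45 [([-14.0, -31.0, 143.0, 31.0, 33.0, -135.0], np.float64(11.5)), ([-11.0, -30.0, 135.0, 25.0, 34.0, -125.0], np.float64(0.0)), ([-9.0, -26.0, 126.0, 20.0, 38.0, -119.0], np.float64(0.0))]
35 [([-19.0, -28.0, 143.0, 46.0, 33.0, -152.0], np.float64(32.2)), ([-13.0, -35.0, 143.0, 45.0, 26.0, -145.0], np.float64(1.6)), ([-11.0, -31.0, 135.0, 37.0, 28.0, -135.0], np.float64(0.0))]
25 [([-17.0, -27.0, 143.0, 49.0, 29.0, -152.0], np.float64(60.2)), ([-13.0, -33.0, 143.0, 53.0, 23.0, -152.0], np.float64(26.6)), ([-10.0, -34.0, 141.0, 55.0, 19.0, -152.0], np.float64(7.1))]
```

```bash
cat >> kin.py <<'E'
def tgt(bx,by,bz,tilt=55):
    z=np.radians(tilt); zt=np.array([c,sn,0])*np.cos(z)-np.array([0,0,np.sin(z)]); yt=np.array([-sn,c,0])
    return B.T@np.array([bx,by,bz]),Ro.from_matrix(np.c_[np.cross(yt,zt),yt,zt])
def plan(*ts):
    s=sense(); X=np.array(s["tool_pos"]); R=Ro.from_euler('xyz',s["tcp_rot"],degrees=True)
    print("now B",(B@X).round(1))
    for t in ts:
        Xn,Rn=tgt(*t); w=(R.inv()*Rn).as_rotvec()
        print("to",Xn.round(),"turn",w.round(3),"then shift",Rn.inv().apply(Xn-X).round(1)); X,R=Xn,Rn
E
python3 - <<'E'
from kin import *
log();plan((290,-65,400),(386,-65,387),(386,-65,407))
E
```

```text
2.88 [  -4.7  -28.8  118.9    3.7   72.9 -102.6] [486.6  34.3 231.4] [-180.    17.4 -172.6] [-0.8  0.7  1.1] 0.0
now B [265.3 -43.1 468.2]
to [471.  10. 161.] turn [-0.014 -0.307 -0.027] then shift [ 55.6 -21.9  46.5]
to [542.  21.  96.] turn [0. 0. 0.] then shift [-20.6  -0.   94.7]
to [553.  23. 112.] turn [0. 0. 0.] then shift [-18.8   0.   -6.8]
```

>>> apply_moves([
  [0, 0, 0, -0.005, -0.153, -0.013],
  [0, 0, 0, -0.009, -0.154, -0.014],
  [19, -8, 16, 0, 0, 0],
  [19, -7, 15, 0, 0, 0],
  [18, -7, 15, 0, 0, 0],
])

```text
time: 3.5
tool_pos: [470.9, 9.1, 167.6]
tcp_rot: [179.9, 34.4, -170.9]
ft_force: [2.2, 3.8, -12.0]
finger_gap: -0.1
grip_force: 0.0
```

>>> apply_moves([
  [-4, 0, 19, 0, 0, 0],
  [-4, 0, 19, 0, 0, 0],
  [-4, 0, 19, 0, 0, 0],
  [-4, 0, 19, 0, 0, 0],
  [-4, 0, 18, 0, 0, 0],
])

```text
time: 4.12
tool_pos: [540.7, 20.5, 102.2]
tcp_rot: [180.0, 34.5, -170.9]
ft_force: [-0.2, 0.2, 0.4]
finger_gap: 0.3
grip_force: 0.0
```

```bash
python3 - <<'E'
from kin import *
import cv2
log();plan((386,-65,387),(386,-65,407))
p,d=eyes.snapshot("side");q,_=eyes.snapshot("top")
a=cv2.resize(p[90:240,180:340],None,fx=2.5,fy=4*.625,interpolation=2);b=cv2.resize(q[110:260,170:330],None,fx=2.5,fy=2.5,interpolation=2)
cv2.imwrite("pics/s1.png",cv2.cvtColor(np.hstack([a,b]),cv2.COLOR_RGB2BGR))
E
```

```text
4.12 [ -10.8  -26.9  136.6   18.    38.9 -120.8] [540.7  20.5 102.2] [ 180.    34.5 -170.9] [-0.2  0.2  0.4] 0.3
now B [381.4 -65.2 391.8]
to [542.  21.  96.] turn [ 0.001 -0.009 -0.   ] then shift [2.9 0.2 5.9]
to [553.  23. 112.] turn [0. 0. 0.] then shift [-18.8   0.   -6.8]
```

View pics/s1.png

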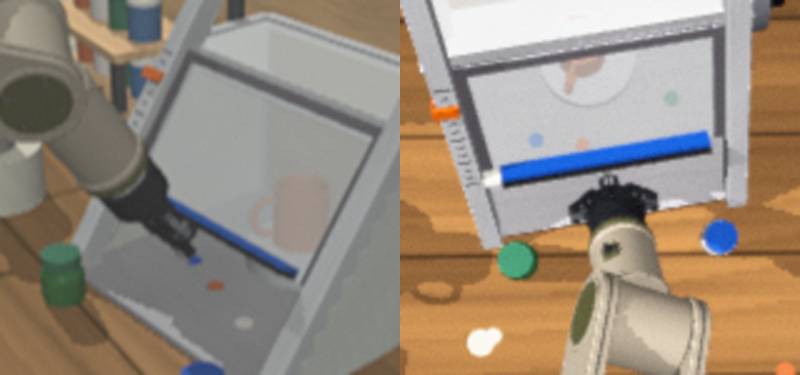

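The fingers are under the lip's middle (tip at about (195,255) in the left crop), and the lip, pointer and clip are all visible in the top view. Now a gentle push up the rails.

>>> apply_moves([
  [2, 0, 5, 0, 0, 0],
  [-7.5, 0, -2.7, 0, 0, 0],
  [-7.5, 0, -2.7, 0, 0, 0],
  [-4, 0, -1.5, 0, 0, 0],
  [-4, 0, -1.5, 0, 0, 0],
])

```text
time: 4.85
tool_pos: [555.2, 22.7, 117.1]
tcp_rot: [180.0, 34.4, -170.9]
ft_force: [-3.7, -4.2, -0.9]
finger_gap: 0.1
grip_force: 1.8
```

>>> apply_moves([
  [-4.7, 0, -1.7, 0, 0, 0],
  [-4.7, 0, -1.7, 0, 0, 0],
  [-4.7, 0, -1.7, 0, 0, 0],
  [-4.7, 0, -1.7, 0, 0, 0],
  [-4.7, 0, -1.7, 0, 0, 0],
])

```text
time: 5.48
tool_pos: [569.4, 25.1, 137.1]
tcp_rot: [179.9, 34.4, -170.9]
ft_force: [-6.3, -2.7, 0.2]
finger_gap: -0.3
grip_force: 2.3
```

```bash
cat > m.py <<'E'
from kin import *
import cv2,sys
s=log();plan()
print("force B",(B@np.array(s["ft_force"])).round(1))
q,d=eyes.snapshot("top"); cv2.imwrite(f"pics/{sys.argv[1]}.png",cv2.cvtColor(q,cv2.COLOR_RGB2BGR))
h=cv2.cvtColor(q,cv2.COLOR_RGB2HSV); m=cv2.inRange(h,(105,150,60),(130,255,255)); m[:, :195]=0;m[:,300:]=0;m[190:]=0
k=eyes.get_calibration("top");K,R,t=map(np.array,(k["intrinsics"],k["R"],k["t"]))
v,u=np.where((m>0)&(d>0)); P=(np.linalg.inv(K)@np.c_[u,v,np.ones(len(u))].T*d[v,u]).T-t; P=P@R
print("blue",len(u),np.median(P@B.T,0).round(1),"lip z",round(np.median(P@B.T,0)[2]-14,1))
E
python3 m.py t2
```

```text
5.47 [  -9.3  -24.   130.6   15.7   41.5 -117.2] [569.4  25.1 137.1] [ 179.9   34.4 -170.9] [-6.3 -2.7  0.2] -0.3
now B [385.2 -65.3 437. ]
force B [-5.6 -1.6 -3.7]
blue 601 [378.8 -64.1 469.5] lip z 455.5
```

>>> apply_moves([
  [-7.5, 0, -2.7, 0, 0, 0],
  [-7.5, 0, -2.7, 0, 0, 0],
  [-7.5, 0, -2.7, 0, 0, 0],
  [-7.5, 0, -2.7, 0, 0, 0],
  [-7.5, 0, -2.7, 0, 0, 0],
])

```text
time: 6.15
tool_pos: [592.3, 28.9, 169.3]
tcp_rot: [179.9, 34.4, -170.9]
ft_force: [-7.4, -2.8, 1.2]
finger_gap: -0.0
grip_force: 2.8
```

>>> apply_moves([
  [-7.5, 0, -2.7, 0, 0, 0],
  [-7.5, 0, -2.7, 0, 0, 0],
  [-7.5, 0, -2.7, 0, 0, 0],
  [-7.5, 0, -2.7, 0, 0, 0],
  [-7.5, 0, -2.7, 0, 0, 0],
])

```text
time: 6.78
tool_pos: [615.2, 32.7, 201.7]
tcp_rot: [179.9, 34.4, -170.9]
ft_force: [-6.6, -1.5, 1.1]
finger_gap: 0.2
grip_force: 2.8
```

>>> apply_moves([
  [-4.7, 0, -1.7, 0, 0, 0],
  [-4.7, 0, -1.7, 0, 0, 0],
  [-3, 0, -1, 0, 0, 0],
  [-1, 0, -0.4, 0, 0, 0],
  [0, 0, 0, 0, 0, 0],
])

```text
time: 7.4
tool_pos: [623.8, 34.0, 213.6]
tcp_rot: [179.9, 34.4, -170.9]
ft_force: [-4.7, -0.8, -0.2]
finger_gap: -0.3
grip_force: 1.7
```

```bash
python3 m.py t3; python3 - <<'E'
from bench import eyes
import cv2,numpy as np
b=cv2.imread("pics/t3.png")[135:180,170:230]; p,_=eyes.snapshot("side"); p=cv2.cvtColor(p,cv2.COLOR_RGB2BGR);cv2.imwrite("pics/t3s.png",p)
a=p[95:140,215:275]
cv2.imwrite("pics/c3.png",np.vstack([cv2.resize(x,None,fx=6,fy=6,interpolation=2) for x in(a,b)]))
E
```

```text
7.4 [  -6.9  -18.7  118.3   12.3   47.7 -111.6] [623.8  34.  213.6] [ 179.9   34.4 -170.9] [-4.7 -0.8 -0.2] -0.3
now B [386.4 -65.1 531.3]
force B [-3.8 -0.1 -2.9]
blue 677 [379.2 -59.6 564.1] lip z 550.1
```

View pics/c3.png

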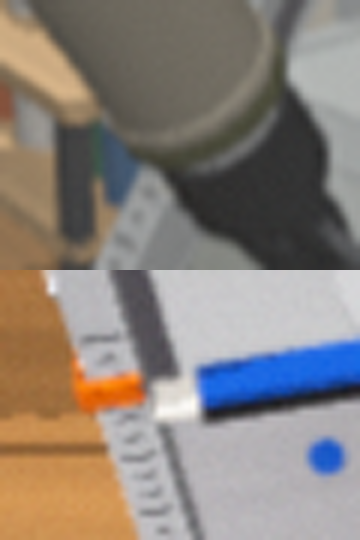

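>>> apply_moves([
  [-4, 0, -1.5, 0, 0, 0],
  [-4, 0, -1.5, 0, 0, 0],
  [-2, 0, -0.7, 0, 0, 0],
  [-1.3, 0, -0.4, 0, 0, 0],
  [0, 0, 0, 0, 0, 0],
])

```text
time: 8.12
tool_pos: [630.8, 35.0, 223.4]
tcp_rot: [179.9, 34.5, -170.9]
ft_force: [-3.9, -0.9, 0.0]
finger_gap: -0.2
grip_force: 1.7
```

>>> apply_moves([
  [8, 0, 3, 0, 0, 0],
  [10, 0, -20, 0, 0, 0],
  [10, 0, -25, 0, 0, 0],
  [8, 0, -24, 0, 0, 0],
  [9, 0, -20, 0, 0, 0],
])

```text
time: 8.75
tool_pos: [545.9, 21.1, 269.7]
tcp_rot: [180.0, 34.6, -170.9]
ft_force: [0.8, 0.7, 0.5]
finger_gap: -0.1
grip_force: 0.0
```

>>> apply_moves([
  [30, 0, 10, 0, 0, 0],
  [30, 0, 11, 0, 0, 0],
  [30, 0, 11, 0, 0, 0],
  [27, 0, 10, 0, 0, 0],
  [0, 0, 0, 0, 0, 0],
])

```text
time: 9.38
tool_pos: [474.3, 9.5, 167.7]
tcp_rot: [180.0, 34.5, -171.0]
ft_force: [0.5, 0.0, 0.5]
finger_gap: -0.3
grip_force: 0.0
```

```bash
python3 m.py t4; python3 - <<'E'
from bench import eyes
import cv2,numpy as np
b=cv2.imread("pics/t4.png")[135:170,175:225]; p,_=eyes.snapshot("side"); p=cv2.cvtColor(p,cv2.COLOR_RGB2BGR);cv2.imwrite("pics/t4s.png",p)
a=p[105:140,225:275]
cv2.imwrite("pics/c4.png",np.hstack([cv2.resize(x,None,fx=8,fy=8,interpolation=2) for x in(a,b)]))
E
```

```text
9.38 [ -15.8  -50.3  142.8   16.6   56.7 -120.2] [474.3   9.5 167.7] [ 180.    34.5 -171. ] [0.5 0.  0.5] -0.3
now B [288.7 -65.6 406.8]
force B [ 0.1 -0.1  0.7]
blue 675 [378.8 -58.6 576.3] lip z 562.3
```

View pics/c4.png

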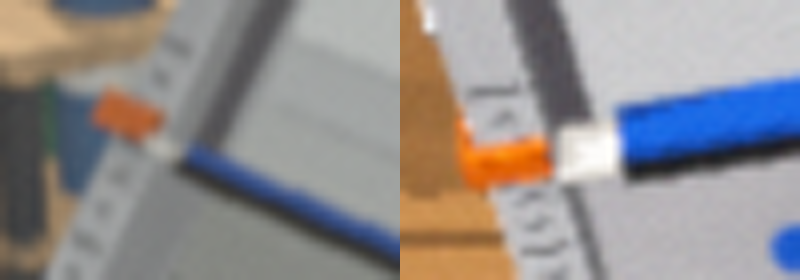

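```bash
cat > n.py <<'E'
from kin import *
import cv2
for cam,(u0,u1,v0,v1) in (("side",(234,252,113,128)),("top",(180,206,149,162))):
    q,d=eyes.snapshot(cam);k=eyes.get_calibration(cam);K,R,t=map(np.array,(k["intrinsics"],k["R"],k["t"]))
    h=cv2.cvtColor(q,cv2.COLOR_RGB2HSV).astype(int); Ki=np.linalg.inv(K)
    print(cam)
    for n,f in(("clip",lambda H,S,V:H<20 and S>140),("white",lambda H,S,V:S<30 and V>(165 if cam=="side" else 205)),("blue",lambda H,S,V:100<H<130 and S>140)):
        L=[]
        for v in range(v0,v1):
            for u in range(u0,u1):
                if f(*h[v,u]) and d[v,u]>0:
                    b=B@(R.T@(Ki@[u,v,1]*d[v,u]-t)); L.append((u,v,*b.round(1)))
        L=np.array(L); print(n,len(L)); 
        if len(L): print(np.array2string(L[:40],suppress_small=True))
E
python3 n.py
```

```text
side
clip 24
[[238.  117.  370.5 144.1 581.3]
 [239.  117.  372.  141.2 582.8]
 [238.  118.  369.2 140.6 578.2]
 [239.  118.  367.7 134.3 579.5]
 [240.  118.  370.5 132.9 581. ]
 [241.  118.  368.9 126.6 582.2]
 [242.  118.  365.4 118.2 583.3]
 [237.  119.  363.8 136.9 573.5]
 [238.  119.  370.6 140.  575.2]
 [239.  119.  366.7 131.  576.4]
 [240.  119.  364.5 124.1 577.6]
 [241.  119.  370.1 125.8 579.2]
 [242.  119.  368.8 119.9 580.5]
 [243.  119.  370.  116.8 581.9]
 [244.  119.  370.6 113.  583.3]
 [238.  120.  367.4 134.3 572. ]
 [239.  120.  367.5 129.8 573.3]
 [240.  120.  365.2 122.7 574.6]
 [241.  120.  369.5 123.  576.2]
 [242.  120.  369.6 118.6 577.5]
 [243.  120.  369.  113.6 578.8]
 [244.  120.  372.3 112.7 580.4]
 [241.  121.  366.9 118.  573. ]
 [242.  121.  368.  114.8 574.4]]
white 3
[[238.  114.  564.3 369.9 603.7]
 [244.  123.  365.7  99.2 571. ]
 [245.  123.  370.1  99.6 572.5]]
blue 1
[[249.  124.  366.   75.8 574.7]]
top
clip 105
[[180.  149.  594.8 197.1 414.3]
 [181.  149.  596.4 193.6 412. ]
 [180.  150.  591.1 197.6 412.4]
 [181.  150.  588.9 193.3 413.5]

[... 2487 characters left out ...]
199.  156.  367.   95.8 571.4]]
blue 20
[[203.  149.  390.1  80.5 577.5]
 [204.  149.  390.1  77.3 576.8]
 [205.  149.  387.5  73.8 578.4]
 [203.  150.  386.5  80.9 576.5]
 [204.  150.  385.6  77.6 576.6]
 [205.  150.  386.6  74.6 574.9]
 [203.  151.  383.6  81.3 574.8]
 [204.  151.  379.8  77.7 577.6]
 [205.  151.  379.   74.4 577.6]
 [203.  152.  374.9  81.  578.4]
 [204.  152.  377.5  78.2 575.3]
 [205.  152.  376.6  75.  575.5]
 [203.  153.  369.6  81.1 579. ]
 [204.  153.  370.4  78.1 577.6]
 [205.  153.  370.   75.  577.2]
 [203.  154.  371.3  82.2 573.2]
 [204.  154.  367.8  78.6 575.7]
 [205.  154.  370.4  75.9 572.6]
 [204.  155.  366.1  79.3 573. ]
 [205.  155.  370.1  76.7 568.6]]
```

The depth data put the pointer at 569.8 and the mark at 576.2 along the slope, so 6.4 mm remain. Side view agrees: the white pointer sits just below the clip's middle. I'll go back in below the lip.

>>> apply_moves([
  [-27.7, 0, -10.1, 0, 0, 0],
  [-27.7, 0, -10.1, 0, 0, 0],
  [-27.7, 0, -10.1, 0, 0, 0],
  [-27.7, 0, -10.1, 0, 0, 0],
  [0, 0, 0, 0, 0, 0],
])

```text
time: 10.2
tool_pos: [543.9, 20.9, 266.8]
tcp_rot: [-180.0, 34.7, -170.8]
ft_force: [-0.3, 0.5, -1.2]
finger_gap: 0.1
grip_force: 0.0
```

>>> apply_moves([
  [-6.7, 0, 18.4, 0, 0, 0],
  [-6.7, 0, 18.4, 0, 0, 0],
  [-6.7, 0, 18.4, 0, 0, 0],
  [-6.7, 0, 18.4, 0, 0, 0],
  [-6.7, 0, 18.4, 0, 0, 0],
])

```text
time: 10.82
tool_pos: [620.0, 33.4, 205.0]
tcp_rot: [179.9, 34.3, -170.9]
ft_force: [-0.5, -0.5, 0.6]
finger_gap: 0.0
grip_force: 0.0
```

>>> apply_moves([
  [-4, 0, -1.5, 0, 0, 0],
  [-3, 0, -1, 0, 0, 0],
  [0, 0, 0, 0, 0, 0],
  [0, 0, 0, 0, 0, 0],
  [0, 0, 0, 0, 0, 0],
])

```text
time: 11.45
tool_pos: [625.0, 33.9, 213.6]
tcp_rot: [180.0, 34.5, -170.9]
ft_force: [0.3, 0.7, -0.7]
finger_gap: 0.2
grip_force: 0.0
```

```bash
python3 - <<'E'
from kin import *
log();plan((386.6,-65.2,549.9))
E
```

```text
11.45 [  -6.9  -18.5  118.2   12.2   47.5 -111.6] [625.   33.9 213.6] [ 180.    34.5 -170.9] [ 0.3  0.7 -0.7] 0.2
now B [387.4 -65.4 532. ]
to [634.  36. 229.] turn [ 0.001 -0.009 -0.   ] then shift [-16.6   0.2  -6.9]
```

>>> apply_moves([
  [-4, 0, -1.7, 0, 0, 0],
  [-4, 0, -1.7, 0, 0, 0],
  [-3.5, 0, -1.4, 0, 0, 0],
  [-2, 0, -0.8, 0, 0, 0],
  [-1.5, 0, -0.6, 0, 0, 0],
])

```text
time: 12.08
tool_pos: [633.5, 35.3, 226.2]
tcp_rot: [179.9, 34.4, -170.9]
ft_force: [-2.7, -1.0, -2.0]
finger_gap: 0.1
grip_force: 1.5
```

>>> apply_moves([
  [-1, 0, -0.4, 0, 0, 0],
  [-0.6, 0, -0.3, 0, 0, 0],
  [0, 0, 0, 0, 0, 0],
  [0, 0, 0, 0, 0, 0],
  [0, 0, 0, 0, 0, 0],
])

```text
time: 12.7
tool_pos: [634.7, 35.5, 228.3]
tcp_rot: [179.9, 34.5, -170.9]
ft_force: [-1.6, -0.6, -1.9]
finger_gap: 0.1
grip_force: 1.1
```

```bash
cat > n2.py <<'E'
from kin import *
import cv2
s=log();print("B",(B@s["tool_pos"]).round(1))
q,d=eyes.snapshot("top");k=eyes.get_calibration("top");K,R,t=map(np.array,(k["intrinsics"],k["R"],k["t"]))
h=cv2.cvtColor(q,cv2.COLOR_RGB2HSV); v,u=np.mgrid[0:384,0:512]
P=(((np.linalg.inv(K)@np.stack([u,v,np.ones_like(u)]).reshape(3,-1))*d.reshape(-1)).T-t)@R@B.T; P=P.reshape(384,512,3)
x,y,z=P[...,0],P[...,1],P[...,2]; H,S,V=h[...,0],h[...,1],h[...,2]
def m(n,k,off):
    a=z[k];print(n,k.sum(),np.median(a).round(2),a.mean().round(2),"+-",(a.std()/len(a)**.5).round(2),"ref z",(np.median(a)-off).round(2))
m("clip",(H<20)&(S>140)&(x>370.5)&(x<381)&(y>115)&(y<148)&(z>570)&(z<595),8)
zn=(z>540)&(z<600)
m("white",(S<30)&(V>205)&(x>370)&(x<390)&(y>86)&(y<109)&zn,3)
m("blue",(H>100)&(H<130)&(S>140)&(x>370)&(x<388)&(y>-210)&(y<82)&zn,7)
E
python3 n2.py
```

```text
12.7 [  -6.5  -17.5  115.8   11.7   48.8 -110.7] [634.7  35.5 228.3] [ 179.9   34.5 -170.9] [-1.6 -0.6 -1.9] 0.1
B [387.  -65.3 549.7]
clip 30 582.96 580.47 +- 0.92 ref z 574.96
white 32 579.62 579.15 +- 0.37 ref z 576.62
blue 426 582.93 582.16 +- 0.14 ref z 575.93
```

>>> apply_moves([
  [8, 0, 3, 0, 0, 0],
  [10, 0, -20, 0, 0, 0],
  [10, 0, -25, 0, 0, 0],
  [8, 0, -24, 0, 0, 0],
  [9, 0, -20, 0, 0, 0],
])

```text
time: 13.38
tool_pos: [549.7, 21.8, 275.0]
tcp_rot: [180.0, 34.6, -170.9]
ft_force: [0.5, 0.2, -0.4]
finger_gap: 0.0
grip_force: 0.0
```

>>> apply_moves([
  [30, 0, 10, 0, 0, 0],
  [30, 0, 11, 0, 0, 0],
  [30, 0, 11, 0, 0, 0],
  [20, 0, 8, 0, 0, 0],
  [0, 0, 0, 0, 0, 0],
])

```text
time: 14.0
tool_pos: [482.0, 11.1, 177.0]
tcp_rot: [179.9, 34.4, -171.0]
ft_force: [0.7, 0.5, -0.4]
finger_gap: 0.1
grip_force: 0.0
```

```bash
python3 n2.py; python3 n2.py | tail -3; python3 n.py | sed -n '1,45p' | grep -A6 -E "white|blue|clip"; python3 - <<'E'
from bench import eyes
import cv2,numpy as np
f=lambda c:cv2.cvtColor(eyes.snapshot(c)[0],cv2.COLOR_RGB2BGR)
a=f("side");b=f("top")
z=lambda x:cv2.resize(x,(400,280),interpolation=2)
cv2.imwrite("pics/c5.png",np.vstack([np.hstack([z(a[105:140,225:275]),z(b[135:170,175:225])]),np.hstack([z(a[40:320,80:480]),z(b[80:290,30:330])])]))
E
```

```text
14.0 [ -15.   -48.3  140.8   16.1   56.6 -119.3] [482.   11.1 177. ] [ 179.9   34.4 -171. ] [ 0.7  0.5 -0.4] 0.1
B [289.8 -65.2 419. ]
clip 27 583.61 582.07 +- 0.79 ref z 575.61
white 30 579.41 579.02 +- 0.47 ref z 576.41
blue 419 582.89 582.31 +- 0.14 ref z 575.89
clip 33 582.65 580.49 +- 0.77 ref z 574.65
white 27 579.37 579.01 +- 0.23 ref z 576.37
blue 408 583.03 582.37 +- 0.13 ref z 576.03
clip 22
[[238.  117.  368.6 142.1 581.2]
 [239.  117.  369.7 138.6 582.6]
 [238.  118.  367.4 138.5 578.1]
 [239.  118.  371.6 138.6 579.7]
 [240.  118.  367.1 129.1 580.8]
 [241.  118.  366.3 123.8 582.1]
--
white 3
[[239.  114.  564.8 364.8 605.4]
 [245.  121.  364.8  98.  578.3]
 [246.  121.  369.7  99.  579.9]]
blue 1
[[251.  123.  368.6  72.1 580.4]]
top
clip 103
[[180.  149.  593.  196.7 415.8]
 [181.  149.  592.8 192.9 415.1]
 [180.  150.  589.6 197.2 413.7]
 [181.  150.  590.9 193.8 411.7]
 [182.  150.  395.8 147.9 583. ]
 [180.  151.  586.4 197.8 411.4]
```

View pics/c5.png

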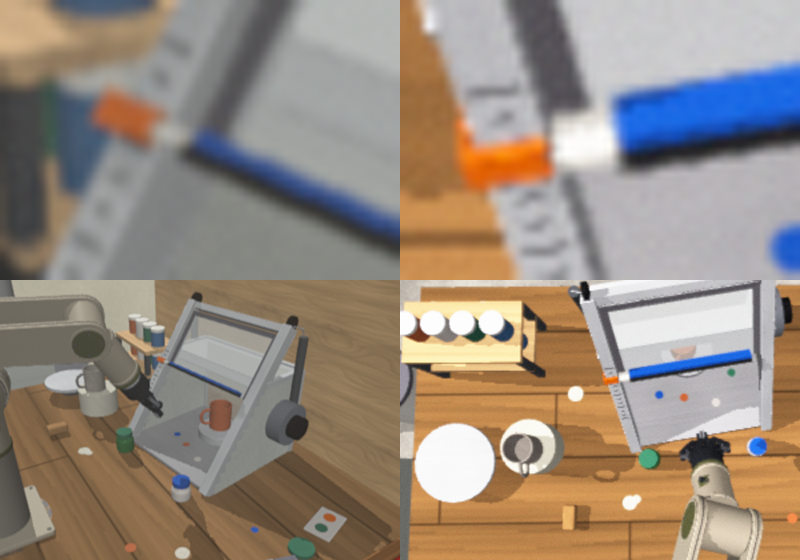

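The pictures show the pointer lying on the clip's centre line (side crop about (175,133) against the clip at (130,115)), and everything else is where it was. The hand is clear, so I'm handing in.

```bash
python3 -c "
from bench import job;print(job.hand_in())"
```

```text
the job is handed in; nothing more can be done
None
```

The job is handed in: I pushed the window up its rails until the pointer measured within about 1.5 mm of level with the orange clip. The hand is drawn clear, and in the final pictures the clip and the things around the booth look unmoved.

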